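Put the banding wheel in gear and bring its mark to the pointer

TASK

The banding wheel is out of gear. Ease its black gear knob down while rocking it a little to and fro until the hidden teeth mesh and the knob sits fully home, without forcing the teeth; then use the knob to turn the wheel until its red mark stands at the brass pointer, and let go. Do not turn the wheel by hand, keep the cup standing on it, and leave the other things alone.

Things in the scene. Friction and masses are not known exactly. Their poses are not given: they have to be found in the camera images.
- knob_grip (a point): centre of the grip of the gear knob: an upright black fluted round knob, 40 mm across, grip 32 mm high (16 mm above and below this point), free all round, taken from above at any yaw; below it a neck 28 mm across, 20 mm high, over a brass stem. It stands at the near end of the green case (case top 50 mm above the table, steel bush round the stem 36 mm across, top at 56 mm)
- gear_knob (a joint): travel of the gear knob in m: 0 fully up (out of gear), 0.014 fully down on its home stop (teeth meshed; the black neck meets the steel bush, no brass stem shows). It starts 0 to 2 mm down and stays by friction where it is left (3 to 4 N moves it). The teeth touch at about 0.004; at the start they stand end on end, not at gaps, and further pressing squeezes a stiff spring in the knob, about 8 N per mm
- spindle: vertical spindle of the gear knob; origin at table height on the knob's axis. It turns with the knob, without limit and easily, and carries the hidden upper dog teeth: 6 square flat-ended teeth, pitch 60 degrees, with about 0.15 rad total play in the gaps of the lower ones. Nothing visible tells the angle at which they mesh
- drive_gear: hidden in the case under the knob, same vertical axis, origin at table height: drive gear with the lower dog teeth (at an unknown angle on it). Through gears it turns the wheel the same way, 2 rad of the wheel for 1 rad of the gear; friction of about 0.14 N m, felt at the knob, holds it. Over 25 N between upper and lower teeth before they mesh damages them
- wheel_case: green cast case, 300 mm long (its x axis), 110 mm wide, 50 mm high, fixed to the table; origin at the centre of its underside. The knob axis is at x = -95 mm, the wheel axis at x = +90 mm. Its +x end points roughly away from the robot
- wheel_top: the turning aluminium disc itself; origin at table height on the wheel axis; its -x axis points from the wheel axis to the red mark
- wheel_centre (a point): centre of the top face of the aluminium banding wheel: a round disc of 150 mm diameter, 12 mm thick, top face 68 mm above the table, that turns about the vertical. It must not be touched with the robot
- wheel_mark (a point): middle of the red radial mark on the wheel's top face, 66 mm from the wheel's axis; the mark is 5 mm wide and goes on down the rim
- pointer_tip (a point): tip of the brass pointer fixed on the case between knob and wheel, 78 mm from the wheel's axis, on the line from the wheel's axis to the knob's axis; top of its block 68 mm above the table
- bisque_cup: terracotta cup, 66 mm across, 69 mm high, standing near the middle of the wheel (its rim 137 mm above the table); origin at the centre of its underside; it rides round with the wheel
- needle_tool: bystander: needle tool with wooden handle, 177 mm long, lying on the table; origin under its middle
- flat_brush: bystander: flat brush, 160 mm long, lying on the table; origin under its middle
- bench_scraper: bystander: steel bench scraper with wooden grip, 89x118x22 mm, on the table; origin under its middle
- test_tile_1: bystander: glazed test tile with teal glaze, 34x52x9 mm; origin under its middle
- test_tile_2: bystander: glazed test tile with orange glaze, 34x52x9 mm; origin under its middle

How it is judged:
By the outcome, as a careful person would: the job done as asked, in the order asked, and still so for the second after the job is handed in, with the robot touching nothing.
It also fails if it takes over 51 s, if anything falls off the work surface, if the arm or the gripper's body presses on something with over 40 N, if the wrist force passes 120 N, or if a joint passes its speed limit or range.

ROBOT

A 6-joint arm with a two-finger parallel gripper is mounted at the origin on a cart in front of the work surface, level with it; the furniture and walls round the work are solid. World frame = base frame: x ahead of the robot, y to its left, z up, the work surface at z = 0. Lengths are in m, angles in rad, forces in N, time in s.
With the tool pointing down it reaches from about 0.35 to 0.95 m from the base axis. Payload 17.4 kg.
Tool frame: the origin (TCP) lies at the very end of the fingers, on their centre line; the grasp point (between the pads) lies 19 mm behind it; y points along the fingers, z is the direction in which the jaws open and shut, and the axes are right-handed (so a half turn about y gives the same grasp; the last joint's range is limited). The gripper opens to 93 mm and grips with 3 to 60 N. Pads are 15 mm wide; open, the fingers measure 128 mm over their backs; the gripper's body (75 mm by 188 mm) begins 65 mm behind the grasp point.
Start: joints at [1.236, 0.116, 1.442, -0, 1.584, -0.038], TCP at [0.197, 0.645, 0.219] pointing down, gripper open.
Joint ranges: [-2.83, 2.83], [-0.83, 2.19], [0.07, 2.5], [-1.14, 4.28], [0.01, 3], [-2.97, 2.97]. Speed limits (rad/s): [1.89, 1.89, 2.22, 3.14, 3.14, 3.14].

INTERFACE

Orientations are given as a 3x3 rotation matrix whose columns are the frame's x, y, z axes.
In Python, from cell import state, grab_frame, job_done, masks_of gives the robot as it stands.
- The arm moves only by the tool drive_tool, never from a script. Its argument "plan" is a list of rows, each an object with "offset": the shift along the tool's x, y, z in mm, a list of three; "rot": the turn, a rotation vector about the tool's x, y, z in units of 6 degrees (1.0 is 6 degrees), a list of three; "hand": the finger opening in mm, from 0 to 93. A call has 1 to 20 rows; each row is the pose to reach, as a shift and turn from the pose commanded when the call began, along the tool's axes at that moment; what a row does not reach only later rows make up. A row lasts 1/12 s, in which the tool goes at most 41.7 mm and 7.16 degrees, less where a joint would pass 70% of its speed; a pose out of reach is approached as far as the arm can. A call with a gripper value outside its range is refused whole. The fingers move at their own pace and stop on an object; the grip force is fixed at half the most. Time passes only in rows, so rows that repeat a pose let the fingers close. It gives the time, the measured TCP pose, the force and the opening at its end, in the units of the state.
- state(): the state, without advancing time (a new reading comes with each control period).
- grab_frame(name): name is "side" or "top" or "wrist"; returns a dict with "image" (384x512x3 uint8, red, green, blue), "vfov" (degrees; the focal length in pixels is half the picture's height over the tangent of half this angle, whatever the lens; pixels are square), "cx", "cy" (the principal point, pixels), "dist" ([k1, k2, p1, p2, k3] as OpenCV has them; the pictures are not rectified), "eye" and "attitude" of the camera in the world; the wrist camera has in their place "mount" (4x4, takes a point from camera to tool coordinates, whose origin is the TCP and whose axes are the tool frame's). Camera axes: x right, y down, z forward; pixel columns grow to the right and rows downward; lengths in m; the calibration is good to about 2 mm. A picture is of the moment at which its call begins: read the wrist's pose just before it. There is no depth.
- job_done(): hands the job in, once; it reports no verdict.
Trained networks look in a picture, given as the dict that the camera call returned (one of the last four; its "shot" number tells which), for a name from the list of things; names that differ only in an ending like _2 or _b are one class to them, and where a whole thing is asked for, a point or a joint stands for the part that bears it (a point fixed in the world has none). Each returns a list of dicts, best first, with "score" (0 to 1); they miss things now and then, are a little off and sometimes report something else, mostly with a low value. They report only what shows in the picture. A call takes as long as a camera call.
- masks_of(picture, query): "region" (384x512 bool, what is visible of it) and "extent" ([left, top, width, height] in pixels, round what is visible of it).
The state is a dict: "time": time; "joints": joint angles; "qvel": joint speeds; "tau": joint torques, N m; "ee_pos": TCP position; "tcp_rot": TCP orientation; "ft_force": force on the tool from outside, world axes, zero at the start; "moment": the same for the moment, N m; "opening": opening from 0.0 (shut) to 1.0 (fully open).
Only numpy, scipy, OpenCV 4.12 (cv2) and the standard library are available. Lean on these libraries where they do the work, as an engineer would, in place of code of your own. Each camera call takes 0.05 s, during which the arm holds its last target. There are 200 camera calls.

## Working session

There is one attempt and no reset: what is moved stays moved. The work goes in short steps, Python scripts to look and compute and a tool call to move; the robot and the scene stay as the last step left them, time stands still between calls to the robot, and variables do not carry over. Pictures are saved under pics/ and viewed, about 8 in all and at most 12, crops included, and the job is handed in when it is done.

Besides the shell and the picture viewer there is one more tool, called after "Emit:" by a JSON object that holds its "fn" and its "kwargs". drive_tool: Moves the arm, as the interface text tells. Its arguments: {"type":"object","properties":{"plan":{"type":"array"}},"required":["plan"]}

```bash
mkdir -p pics
cat > h.py <<'E'
import numpy as np, cv2
from cell import state, grab_frame, job_done, masks_of
def K(f):
    h=f["image"].shape[0]; fl=h/2/np.tan(np.radians(f["vfov"])/2)
    return np.array([[fl,0,f["cx"]],[0,fl,f["cy"]],[0,0,1]])
def cam(f,s=None):
    if "eye" in f: return np.array(f["eye"]),np.array(f["attitude"])
    M=np.array(f["mount"]);R=np.array(s["tcp_rot"]);p=np.array(s["ee_pos"])
    return p+R@M[:3,3],R@M[:3,:3]
def ray(f,uv,z,s=None):
    uv=np.array(uv,float).reshape(-1,1,2)
    n=cv2.undistortPoints(uv,K(f),np.array(f["dist"],float)).reshape(-1,2)
    e,R=cam(f,s); d=np.c_[n,np.ones(len(n))]@R.T
    return e+d*((z-e[2])/d[:,2])[:,None]
def proj(f,P,s=None):
    e,R=cam(f,s); Pc=(np.array(P,float).reshape(-1,3)-e)@R
    return cv2.projectPoints(Pc,np.zeros(3),np.zeros(3),K(f),np.array(f["dist"],float))[0].reshape(-1,2)
def save(f,n): cv2.imwrite("pics/"+n,cv2.cvtColor(f["image"],cv2.COLOR_RGB2BGR))
E
python3 - <<'E'
from h import *
s=state();print({k:np.round(v,3).tolist() for k,v in s.items()})
ims=[]
for n in("top","side"):
    f=grab_frame(n);ims.append(f["image"])
    print(n,f["vfov"],np.round(f["eye"],3),np.round(f["attitude"],3).tolist(),f["dist"])
    for q in("knob_grip","wheel_mark","wheel_centre","wheel_case","bisque_cup","pointer_tip"):
        try:
            for m in masks_of(f,q)[:2]:
                v,u=np.nonzero(m["region"]);print(q,round(m["score"],2),m["extent"],u.mean().round(1),v.mean().round(1))
        except Exception as e: print(q,e)
f={"image":np.vstack(ims)}
save({"image":ims[0]},"a_top.png");save({"image":ims[1]},"a_side.png")
E
```

```text
{'time': 0.0, 'joints': [1.236, 0.116, 1.442, -0.0, 1.584, -0.038], 'qvel': [-0.001, 0.0, 0.0, 0.0, 0.0, -0.001], 'tau': [-0.001, -72.122, -62.26, 0.078, 0.024, -0.0], 'ee_pos': [0.197, 0.645, 0.218], 'tcp_rot': [[0.956, -0.0, 0.292], [-0.292, -0.001, 0.956], [-0.0, -1.0, -0.001]], 'ft_force': [0.081, 0.67, -0.351], 'moment': [0.041, 0.001, 0.025], 'opening': 1.004}
top 46.7575657201173 [ 0.313 -0.2    1.407] [[0.02, -0.982, 0.187], [-1.0, -0.021, -0.007], [0.011, -0.186, -0.982]] [-0.02583528  0.          0.          0.          0.        ]
knob_grip 0.7 [206.4, 204.0, 13.7, 17.2] 213.0 213.6
wheel_mark 0.78 [196.1, 135.5, 53.6, 46.2] 224.9 159.3
wheel_centre 0.59 [198.2, 137.7, 48.8, 98.5] 220.2 188.1
wheel_case 0.72 [194.5, 133.9, 55.9, 104.6] 220.1 187.9
bisque_cup 0.88 [211.1, 138.4, 24.2, 32.6] 222.9 154.1
pointer_tip 0.62 [196.2, 136.0, 49.8, 102.4] 220.1 187.7
side 43.88843668760086 [-0.29  -1.377  1.363] [[0.805, -0.401, 0.438], [-0.593, -0.522, 0.613], [-0.017, -0.753, -0.658]] [-0.18577289  0.          0.          0.          0.        ]
knob_grip 0.42 [213.4, 180.5, 10.7, 16.3] 218.9 188.0
wheel_mark 0.72 [241.5, 169.7, 34.6, 23.3] 257.8 182.2
wheel_mark 0.38 [285.5, 291.2, 17.4, 13.7] 293.7 299.3
wheel_centre 0.68 [205.6, 168.6, 65.0, 46.5] 238.1 192.8
wheel_case 0.89 [203.3, 172.6, 73.0, 42.4] 238.2 192.6
bisque_cup 0.59 [250.3, 164.0, 15.2, 19.4] 257.1 172.3
pointer_tip 0.77 [204.2, 170.6, 68.9, 45.6] 238.4 192.8
```

View pics/a_top.png

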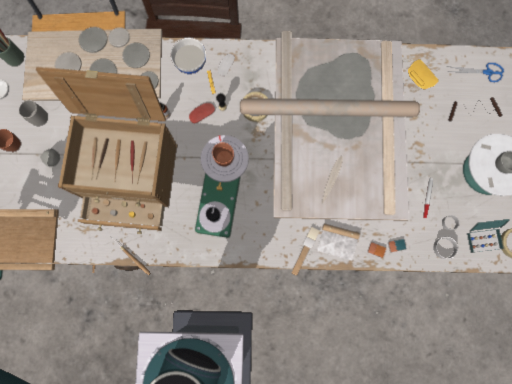

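View pics/a_side.png

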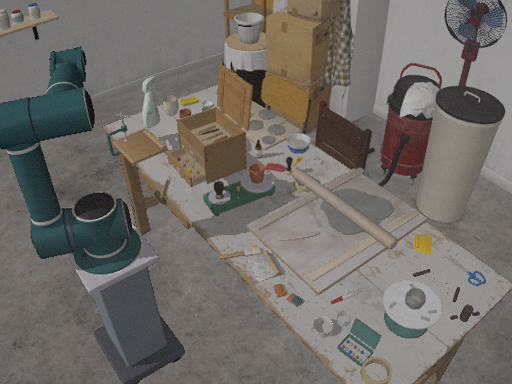

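Run:
```python
from h import *
t=grab_frame("top")
m=masks_of(t,"knob_grip")[0];v,u=np.nonzero(m["region"]);print("knob",ray(t,[u.mean(),v.mean()],.105).round(3))
for q,z in(("bisque_cup",.10),("wheel_case",.03),):
    m=masks_of(t,q)[0];v,u=np.nonzero(m["region"]);print(q,ray(t,[u.mean(),v.mean()],z).round(3))
print("wheel",ray(t,[224,157],.068).round(3))
save({"image":cv2.resize(t["image"][110:260,110:310],(800,600),interpolation=cv2.INTER_CUBIC)},"b.png")
print(grab_frame("wrist")["mount"])
```

```text
knob [[ 0.505 -0.064  0.105]]
bisque_cup [[ 0.689 -0.087  0.1  ]]
wheel_case [[ 0.597 -0.075  0.03 ]]
wheel [[ 0.688 -0.087  0.068]]
[[ 1.25329263e-03  9.64048882e-01  2.65722003e-01 -7.44675820e-02]
 [ 2.56417930e-04 -2.65722513e-01  9.64049522e-01 -1.66285953e-01]
 [ 9.99999182e-01 -1.14010027e-03 -5.80227486e-04  1.88736543e-03]
 [ 0.00000000e+00  0.00000000e+00  0.00000000e+00  1.00000000e+00]]
```

View pics/b.png

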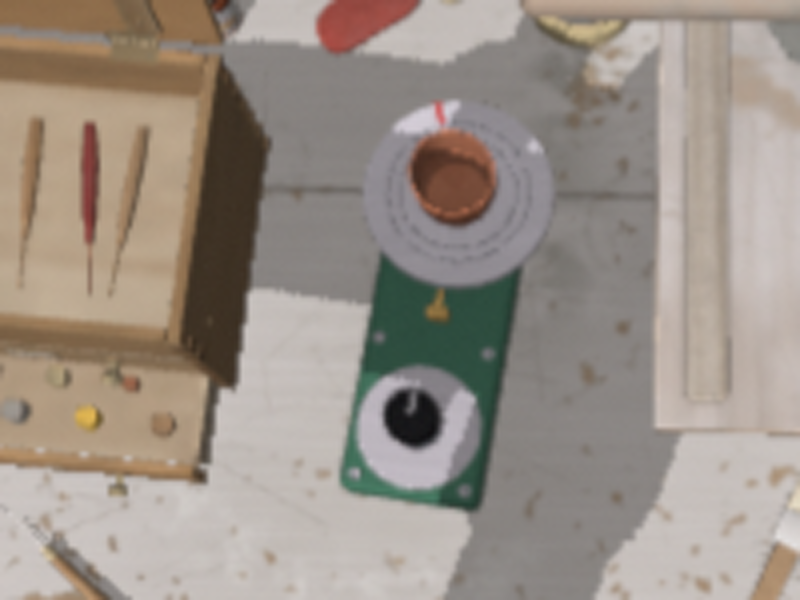

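The mark sits on the wheel's far side, about half a turn from the brass pointer: mark at crop (440,113), pointer at (438,303), knob at (412,415). The knob to wheel distance measures 0.184 m, against 0.185 m given. Next I'll hover over the knob.

Emit:
{"fn": "drive_tool", "kwargs": {"plan": [{"offset":[0,-40,0],"rot":[0,0,0],"hand":93},{"offset":[0,-80,0],"rot":[0,0,0],"hand":93},{"offset":[30,-120,-35],"rot":[0,0,0],"hand":93},{"offset":[501,-120,-588],"rot":[0,-1.6,0],"hand":93},{"offset":[501,-120,-588],"rot":[0,-1.6,0],"hand":93},{"offset":[501,-120,-588],"rot":[0,-1.6,0],"hand":93},{"offset":[501,-120,-588],"rot":[0,-1.6,0],"hand":93},{"offset":[501,-120,-588],"rot":[0,-1.6,0],"hand":93},{"offset":[501,-120,-588],"rot":[0,-1.6,0],"hand":93},{"offset":[501,-120,-588],"rot":[0,-1.6,0],"hand":93},{"offset":[501,-120,-588],"rot":[0,-1.6,0],"hand":93},{"offset":[501,-120,-588],"rot":[0,-1.6,0],"hand":93},{"offset":[501,-120,-588],"rot":[0,-1.6,0],"hand":93},{"offset":[501,-120,-588],"rot":[0,-1.6,0],"hand":93},{"offset":[501,-120,-588],"rot":[0,-1.6,0],"hand":93},{"offset":[501,-120,-588],"rot":[0,-1.6,0],"hand":93},{"offset":[501,-120,-588],"rot":[0,-1.6,0],"hand":93},{"offset":[501,-60,-588],"rot":[0,-1.6,0],"hand":93},{"offset":[501,-40,-588],"rot":[0,-1.6,0],"hand":93},{"offset":[501,-40,-588],"rot":[0,-1.6,0],"hand":93}]}}

```text
time: 2.62
ee_pos: [0.487, -0.0242, 0.2825]
tcp_rot: [[0.992, 0.002, 0.129], [-0.129, -0.0, 0.992], [0.002, -1.0, 0.0]]
ft_force: [0.6, 0.7, -0.1]
opening: 0.997
```

Run:
```python
from h import *
s=state();print({k:np.round(s[k],3).tolist() for k in("time","joints","ee_pos","tcp_rot","ft_force","moment")})
f=grab_frame("wrist");save(f,"c.png");print(f["vfov"])
print(proj(f,[[.505,-.064,.122],[.688,-.087,.068]],s))
for q in("knob_grip","bisque_cup","wheel_top"):
    for m in masks_of(f,q)[:1]:
        v,u=np.nonzero(m["region"]);print(q,round(m["score"],2),m["extent"],u.mean().round(1),v.mean().round(1))
```

```text
{'time': 2.617, 'joints': [-0.102, -0.307, 1.733, 0.0, 1.714, -1.543], 'ee_pos': [0.487, -0.024, 0.283], 'tcp_rot': [[0.992, 0.002, 0.129], [-0.129, -0.0, 0.992], [0.002, -1.0, 0.0]], 'ft_force': [0.62, 0.671, -0.112], 'moment': [-0.01, -0.039, -0.047]}
69.48994910338293
[[226.8824003  197.74978374]
 [234.92806855 298.30040634]]
knob_grip 0.84 [213.4, 177.5, 34.1, 35.2] 229.4 192.9
bisque_cup 0.76 [210.4, 302.5, 44.8, 44.1] 230.2 321.2
wheel_top 0.77 [187.4, 250.0, 94.6, 82.8] 237.4 284.2
```

View pics/c.png

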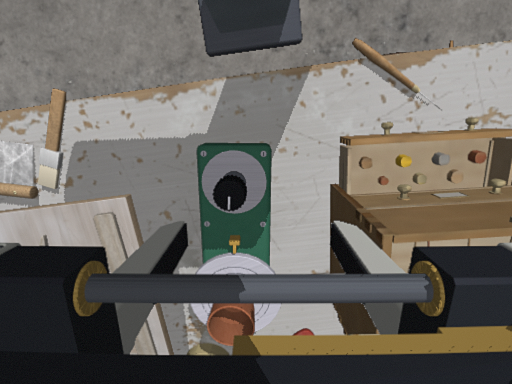

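Run:
```python
from h import *
s=state();f=grab_frame("wrist")
m=masks_of(f,"knob_grip")[0]["region"]
c,r=cv2.minEnclosingCircle(np.argwhere(m)[:,::-1].astype(np.float32));print(c,r)
for z in(.1,.106,.115,.122): print(z,ray(f,c,z,s).round(4))
g=cv2.cvtColor(f["image"],cv2.COLOR_RGB2HSV)
w=((g[...,1]<40)&(g[...,2]>90)).astype(np.uint8);w[:,:195]=0;w[:,275:]=0;w[:140]=0;w[220:]=0
n,l,st,ce=cv2.connectedComponentsWithStats(w);i=1+np.argmax(st[1:,4]);print(st[i],ce[i])
cc,rr=cv2.minEnclosingCircle(np.argwhere(l==i)[:,::-1].astype(np.float32));print(cc,rr,ray(f,cc,.05,s).round(4))
gr=((g[...,0]>60)&(g[...,0]<95)&(g[...,1]>90)).astype(np.uint8);gr[250:]=0
n,l,st,ce=cv2.connectedComponentsWithStats(gr);i=1+np.argmax(st[1:,4]);print(st[i])
box=cv2.convexHull(np.argwhere(l==i)[:,::-1].astype(np.float32))
x,y,w_,h_=st[i][:4]
# near corners and widths on case top
for v in(155,210,225):
    u=np.nonzero(l[v]==i)[0];a=ray(f,[[u[0]-.5,v],[u[-1]+.5,v]],.05,s);print(v,u[0],u[-1],a.round(4).tolist(),np.linalg.norm(a[0]-a[1]).round(4))
print(ray(f,[235,y-.5],.05,s).round(4), ray(f,[235,250],.068,s).round(4))
```

```text
(228.5, 193.86111450195312) 18.20090103149414
0.1 [[ 0.505  -0.0629  0.1   ]]
0.106 [[ 0.5034 -0.062   0.106 ]]
0.115 [[ 0.5011 -0.0607  0.115 ]]
0.122 [[ 0.4992 -0.0596  0.122 ]]
[ 201  151   65   64 2139] [234.49555867 177.42356241]
(232.56436157226562, 182.5445556640625) 32.52017593383789 [[ 0.5018 -0.0616  0.05  ]]
[ 196  144   74  106 3747]
155 197 269 [[0.4546, -0.1068, 0.05], [0.4685, -0.0025, 0.05]] 0.1053
210 200 268 [[0.5375, -0.1182, 0.05], [0.5513, -0.0142, 0.05]] 0.105
225 201 268 [[0.5618, -0.1213, 0.05], [0.5756, -0.0172, 0.05]] 0.1051
[[ 0.4457 -0.0492  0.05  ]] [[ 0.6019 -0.0721  0.068 ]]
```

Emit:
{"fn": "drive_tool", "kwargs": {"plan": [{"offset":[21,30,-35],"rot":[0,10,0],"hand":93},{"offset":[21,60,-35],"rot":[0,10,0],"hand":93},{"offset":[21,90,-35],"rot":[0,10,0],"hand":93},{"offset":[21,120,-35],"rot":[0,10,0],"hand":93},{"offset":[21,130,-35],"rot":[0,10,0],"hand":80},{"offset":[21,130,-35],"rot":[0,10,0],"hand":80},{"offset":[21,130,-35],"rot":[0,10,0],"hand":80},{"offset":[21,130,-35],"rot":[0,10,0],"hand":80},{"offset":[21,130,-35],"rot":[0,10,0],"hand":80},{"offset":[21,130,-35],"rot":[0,10,0],"hand":80},{"offset":[21,130,-35],"rot":[0,10,0],"hand":80}]}}

```text
time: 3.83
ee_pos: [0.5032, -0.0585, 0.1535]
tcp_rot: [[0.388, 0.001, 0.922], [-0.922, -0.0, 0.388], [0.001, -1.0, 0.001]]
ft_force: [0.5, 0.0, -0.3]
opening: 0.864
```

Run:
```python
from h import *
s=state();print({k:np.round(s[k],4).tolist() for k in("joints","ee_pos","ft_force","moment")})
f=grab_frame("wrist");m=masks_of(f,"knob_grip")[0]["region"]
c,r=cv2.minEnclosingCircle(np.argwhere(m)[:,::-1].astype(np.float32));print(c,r)
for z in(.1,.106,.115,.122): print(z,ray(f,c,z,s).round(4))
save(f,"d.png")
```

```text
{'joints': [-0.166, -0.2341, 1.882, 0.0001, 1.4923, -0.5641], 'ee_pos': [0.5032, -0.0585, 0.1535], 'ft_force': [0.4984, 0.0128, -0.314], 'moment': [-0.0778, 0.0276, 0.0011]}
(255.5, 215.5) 29.60584259033203
0.1 [[ 0.5034 -0.064   0.1   ]]
0.106 [[ 0.5026 -0.0619  0.106 ]]
0.115 [[ 0.5014 -0.0588  0.115 ]]
0.122 [[ 0.5005 -0.0564  0.122 ]]
```

View pics/d.png

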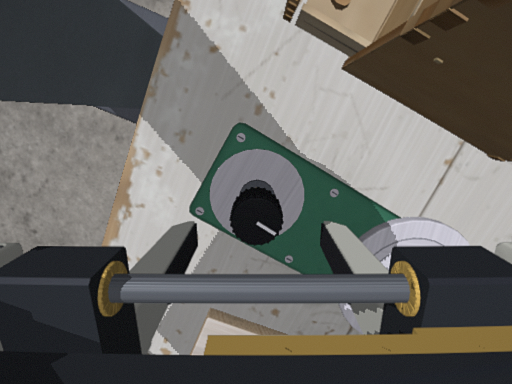

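The knob is centred at about (256,216) with nothing near the fingers, and both wrist views agree on (0.503, -0.0615). I'll descend and close.

Emit:
{"fn": "drive_tool", "kwargs": {"plan": [{"offset":[2.6,20,-1.5],"rot":[0,0,0],"hand":80},{"offset":[2.6,45,-1.5],"rot":[0,0,0],"hand":80},{"offset":[2.6,60,-1.5],"rot":[0,0,0],"hand":70},{"offset":[2.6,66.5,-1.5],"rot":[0,0,0],"hand":60},{"offset":[2.6,66.5,-1.5],"rot":[0,0,0],"hand":50},{"offset":[2.6,66.5,-1.5],"rot":[0,0,0],"hand":30},{"offset":[2.6,66.5,-1.5],"rot":[0,0,0],"hand":30},{"offset":[2.6,66.5,-1.5],"rot":[0,0,0],"hand":30},{"offset":[2.6,66.5,-1.5],"rot":[0,0,0],"hand":30}]}}

```text
time: 4.68
ee_pos: [0.503, -0.0625, 0.0871]
tcp_rot: [[0.384, 0.001, 0.923], [-0.923, -0.0, 0.384], [0.001, -1.0, 0.001]]
ft_force: [-0.8, 0.0, 1.9]
opening: 0.431
```

Emit:
{"fn": "drive_tool", "kwargs": {"plan": [{"offset":[0,1,0],"rot":[0,0,0],"hand":30},{"offset":[0,2,0],"rot":[0,0,0],"hand":30},{"offset":[0,2,0],"rot":[0,0,0],"hand":30}]}}

```text
time: 4.93
ee_pos: [0.5029, -0.0624, 0.0843]
tcp_rot: [[0.384, 0.001, 0.923], [-0.923, -0.0, 0.384], [0.0, -1.0, 0.001]]
ft_force: [2.3, 0.1, 1.7]
opening: 0.429
```

Emit:
{"fn": "drive_tool", "kwargs": {"plan": [{"offset":[0,0.5,0],"rot":[0,0,0],"hand":30},{"offset":[0,1,0],"rot":[0,0,0],"hand":30},{"offset":[0,1,0],"rot":[0,0,0],"hand":30}]}}

```text
time: 5.18
ee_pos: [0.5029, -0.0624, 0.0834]
tcp_rot: [[0.384, 0.001, 0.923], [-0.923, -0.0, 0.384], [0.0, -1.0, 0.001]]
ft_force: [1.4, 0.1, 3.7]
opening: 0.426
```

Emit:
{"fn": "drive_tool", "kwargs": {"plan": [{"offset":[0,0.5,0],"rot":[0,0,0],"hand":30},{"offset":[0,0.7,0],"rot":[0,0,0],"hand":30},{"offset":[0,0.7,0],"rot":[0,0,0],"hand":30}]}}

```text
time: 5.43
ee_pos: [0.503, -0.0625, 0.0831]
tcp_rot: [[0.384, 0.001, 0.923], [-0.923, -0.0, 0.384], [0.001, -1.0, 0.001]]
ft_force: [0.1, 0.0, 7.9]
opening: 0.425
```

Emit:
{"fn": "drive_tool", "kwargs": {"plan": [{"offset":[0,0.1,0],"rot":[0,-0.5,0],"hand":30},{"offset":[0,0.2,0],"rot":[0,-1.0,0],"hand":30},{"offset":[0,0.2,0],"rot":[0,-1.3,0],"hand":30},{"offset":[0,0.2,0],"rot":[0,-1.3,0],"hand":30}]}}

```text
time: 5.77
ee_pos: [0.5029, -0.0625, 0.083]
tcp_rot: [[0.508, 0.001, 0.861], [-0.861, -0.0, 0.508], [0.001, -1.0, 0.001]]
ft_force: [-0.5, 0.6, 10.3]
opening: 0.427
```

Still end on end at 10 N, so I'll rock back past the start.

Emit:
{"fn": "drive_tool", "kwargs": {"plan": [{"offset":[0,0,0],"rot":[0,0.7,0],"hand":30},{"offset":[0,0,0],"rot":[0,1.4,0],"hand":30},{"offset":[0,0,0],"rot":[0,2.1,0],"hand":30},{"offset":[0,0,0],"rot":[0,2.6,0],"hand":30},{"offset":[0,0,0],"rot":[0,2.6,0],"hand":30}]}}

```text
time: 6.18
ee_pos: [0.5031, -0.0624, 0.083]
tcp_rot: [[0.252, 0.001, 0.968], [-0.968, -0.0, 0.252], [0.001, -1.0, 0.001]]
ft_force: [1.4, -0.3, 8.8]
opening: 0.427
```

Emit:
{"fn": "drive_tool", "kwargs": {"plan": [{"offset":[0,0,0],"rot":[0,-1,0],"hand":30},{"offset":[0,0,0],"rot":[0,-2,0],"hand":30},{"offset":[0,0,0],"rot":[0,-3,0],"hand":30},{"offset":[0,0,0],"rot":[0,-3.6,0],"hand":30},{"offset":[0,0,0],"rot":[0,-3.9,0],"hand":30},{"offset":[0,0,0],"rot":[0,-3.9,0],"hand":30}]}}

```text
time: 6.68
ee_pos: [0.5029, -0.0625, 0.083]
tcp_rot: [[0.62, 0.001, 0.784], [-0.784, -0.0, 0.62], [0.001, -1.0, 0.0]]
ft_force: [-1.1, -0.2, 10.3]
opening: 0.427
```

Emit:
{"fn": "drive_tool", "kwargs": {"plan": [{"offset":[0,0,0],"rot":[0,-0.5,0],"hand":30},{"offset":[0,0,0],"rot":[0,-1,0],"hand":30},{"offset":[0,0,0],"rot":[0,-1.3,0],"hand":30},{"offset":[0,0,0],"rot":[0,-1.3,0],"hand":30}]}}

```text
time: 7.02
ee_pos: [0.5026, -0.0625, 0.0822]
tcp_rot: [[0.72, 0.0, 0.694], [-0.694, -0.0, 0.72], [0.0, -1.0, -0.0]]
ft_force: [1.4, -1.0, 2.2]
opening: 0.425
```

The force fell to 2 N and the knob sank 0.8 mm, so the teeth have met the gaps. I'll ease it down.

Emit:
{"fn": "drive_tool", "kwargs": {"plan": [{"offset":[0,0.5,0],"rot":[0,0,0],"hand":30},{"offset":[0,1,0],"rot":[0,0,0],"hand":30},{"offset":[0,1.5,0],"rot":[0,0,0],"hand":30},{"offset":[0,1.5,0],"rot":[0,0,0],"hand":30}]}}

```text
time: 7.35
ee_pos: [0.5025, -0.0624, 0.0805]
tcp_rot: [[0.719, -0.0, 0.695], [-0.695, -0.0, 0.719], [-0.0, -1.0, -0.0]]
ft_force: [0.8, -2.0, -0.3]
opening: 0.424
```

Emit:
{"fn": "drive_tool", "kwargs": {"plan": [{"offset":[0,1,0],"rot":[0,0.1,0],"hand":30},{"offset":[0,2,0],"rot":[0,-0.1,0],"hand":30},{"offset":[0,3,0],"rot":[0,0.1,0],"hand":30},{"offset":[0,4,0],"rot":[0,0,0],"hand":30},{"offset":[0,5,0],"rot":[0,0,0],"hand":30},{"offset":[0,5,0],"rot":[0,0,0],"hand":30}]}}

```text
time: 7.85
ee_pos: [0.5025, -0.0624, 0.0754]
tcp_rot: [[0.719, -0.0, 0.695], [-0.695, 0.0, 0.719], [-0.0, -1.0, -0.0]]
ft_force: [0.2, -1.7, -1.4]
opening: 0.424
```

Emit:
{"fn": "drive_tool", "kwargs": {"plan": [{"offset":[0,0.7,0],"rot":[0,0,0],"hand":30},{"offset":[0,1.4,0],"rot":[0,0,0],"hand":30},{"offset":[0,1.4,0],"rot":[0,0,0],"hand":30}]}}

```text
time: 8.1
ee_pos: [0.5025, -0.0624, 0.0742]
tcp_rot: [[0.719, -0.0, 0.695], [-0.695, 0.0, 0.719], [-0.0, -1.0, -0.0]]
ft_force: [2.1, -2.1, 0.3]
opening: 0.427
```

Emit:
{"fn": "drive_tool", "kwargs": {"plan": [{"offset":[0,0.5,0],"rot":[0,0,0],"hand":30},{"offset":[0,1,0],"rot":[0,0,0],"hand":30},{"offset":[0,1,0],"rot":[0,0,0],"hand":30}]}}

```text
time: 8.35
ee_pos: [0.5028, -0.0625, 0.074]
tcp_rot: [[0.719, 0.001, 0.695], [-0.695, -0.0, 0.719], [0.001, -1.0, 0.0]]
ft_force: [-2.3, -1.3, 7.8]
opening: 0.427
```

Emit:
{"fn": "drive_tool", "kwargs": {"plan": [{"offset":[0,0.5,0],"rot":[0,0,0],"hand":30},{"offset":[0,1,0],"rot":[0,0,0],"hand":30},{"offset":[0,1,0],"rot":[0,0,0],"hand":30}]}}

```text
time: 8.6
ee_pos: [0.503, -0.0626, 0.0739]
tcp_rot: [[0.719, 0.001, 0.695], [-0.695, -0.001, 0.719], [0.001, -1.0, 0.0]]
ft_force: [-4.6, -1.8, 17.2]
opening: 0.424
```

Run:
```python
from h import *
s=state();print({k:np.round(s[k],4).tolist() for k in("joints","ee_pos","ft_force","moment")})
sd=grab_frame("side");w=grab_frame("wrist");t=grab_frame("top")
a=cv2.resize(sd["image"][150:230,190:290],(500,400),interpolation=cv2.INTER_CUBIC)
b=cv2.resize(t["image"][125:225,190:250],(240,400),interpolation=cv2.INTER_CUBIC)
save({"image":np.hstack([a,b])},"e.png"); 
hsv=cv2.cvtColor(t["image"],cv2.COLOR_RGB2HSV);h=hsv[...,0]
red=((h<6)|(h>172))&(hsv[...,1]>110);red[:130]=0;red[190:]=0;red[:,:195]=0;red[:,255:]=0
print(np.argwhere(red)[:40].tolist())
```

```text
{'joints': [-0.1739, -0.1796, 1.9685, -0.0004, 1.3514, -0.9766], 'ee_pos': [0.503, -0.0626, 0.0739], 'ft_force': [-4.5888, -1.7731, 17.1653], 'moment': [-0.4301, 0.915, 0.0369]}
[[136, 219], [137, 219], [139, 220]]
```

View pics/e.png

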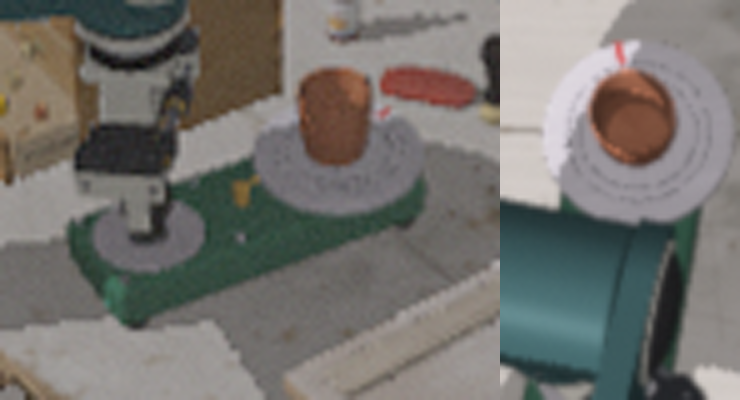

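The knob is on a hard stop: 17 N with 0.1 mm give, and 13 mm total travel. The wheel is unmoved. I'll relieve the pressure and turn about 70° counter-clockwise.

Emit:
{"fn": "drive_tool", "kwargs": {"plan": [{"offset":[0,-1,0],"rot":[0,0,0],"hand":30},{"offset":[0,-1.2,0],"rot":[0,-0.3,0],"hand":30},{"offset":[0,-1.2,0],"rot":[0,-0.9,0],"hand":30},{"offset":[0,-1.2,0],"rot":[0,-1.6,0],"hand":30},{"offset":[0,-1.2,0],"rot":[0,-2.3,0],"hand":30},{"offset":[0,-1.2,0],"rot":[0,-3,0],"hand":30},{"offset":[0,-1.2,0],"rot":[0,-3.7,0],"hand":30},{"offset":[0,-1.2,0],"rot":[0,-4.4,0],"hand":30},{"offset":[0,-1.2,0],"rot":[0,-5.1,0],"hand":30},{"offset":[0,-1.2,0],"rot":[0,-5.8,0],"hand":30},{"offset":[0,-1.2,0],"rot":[0,-6.5,0],"hand":30},{"offset":[0,-1.2,0],"rot":[0,-7.2,0],"hand":30},{"offset":[0,-1.2,0],"rot":[0,-7.9,0],"hand":30},{"offset":[0,-1.2,0],"rot":[0,-8.6,0],"hand":30},{"offset":[0,-1.2,0],"rot":[0,-9.3,0],"hand":30},{"offset":[0,-1.2,0],"rot":[0,-10,0],"hand":30},{"offset":[0,-1.2,0],"rot":[0,-10.7,0],"hand":30},{"offset":[0,-1.2,0],"rot":[0,-11.2,0],"hand":30},{"offset":[0,-1.2,0],"rot":[0,-11.5,0],"hand":30},{"offset":[0,-1.2,0],"rot":[0,-11.5,0],"hand":30}]}}

```text
time: 10.42
ee_pos: [0.5027, -0.063, 0.074]
tcp_rot: [[0.905, 0.0, -0.424], [0.424, -0.001, 0.905], [-0.0, -1.0, -0.001]]
ft_force: [-0.8, -6.7, 6.2]
opening: 0.43
```

Run:
```python
from h import *
s=state();print({k:np.round(s[k],4).tolist() for k in("time","joints","ee_pos","ft_force","moment")})
sd=grab_frame("side");w=grab_frame("wrist");t=grab_frame("top")
a=cv2.resize(sd["image"][160:220,230:290],(400,400),interpolation=cv2.INTER_CUBIC)
b=cv2.resize(t["image"][125:225,190:250],(240,400),interpolation=cv2.INTER_CUBIC)
save({"image":np.hstack([a,b])},"f.png");save(w,"f_w.png")
for n,f in(("side",sd),("top",t),("wrist",w)):
    hsv=cv2.cvtColor(f["image"],cv2.COLOR_RGB2HSV);h=hsv[...,0]
    red=(((h<6)|(h>172))&(hsv[...,1]>110)).astype(np.uint8)
    k,l,st,ce=cv2.connectedComponentsWithStats(red)
    c=(.687,-.0865,.068)
    for i in range(1,k):
        P=ray(f,ce[i],.068,s)[0]-c; r=np.hypot(*P[:2])
        if .04<r<.085 and st[i,4]>2: print(n,ce[i].round(1),st[i,4],r.round(4),np.degrees(np.arctan2(P[1],P[0])).round(1))
```

```text
{'time': 10.4167, 'joints': [-0.1743, -0.1799, 1.9685, -0.0013, 1.3524, -2.1832], 'ee_pos': [0.5027, -0.063, 0.074], 'ft_force': [-0.7525, -6.6868, 6.1543], 'moment': [-1.2957, 0.2133, -0.0759]}
top [209. 172.] 3 0.0655 137.9
```

View pics/f.png

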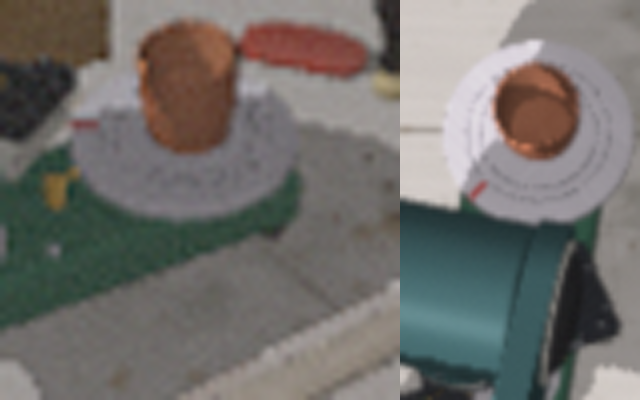

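The wheel turned to about 138° and the pointer is near 172°, so about 17° of knob remain. I'll turn 15° and measure again.

Emit:
{"fn": "drive_tool", "kwargs": {"plan": [{"offset":[0,-0.2,0],"rot":[0,-0.4,0],"hand":30},{"offset":[0,-0.2,0],"rot":[0,-1,0],"hand":30},{"offset":[0,-0.2,0],"rot":[0,-1.6,0],"hand":30},{"offset":[0,-0.2,0],"rot":[0,-2.2,0],"hand":30},{"offset":[0,-0.2,0],"rot":[0,-2.5,0],"hand":30},{"offset":[0,-0.2,0],"rot":[0,-2.5,0],"hand":30},{"offset":[0,-0.2,0],"rot":[0,-2.5,0],"hand":30}]}}

```text
time: 11.15
ee_pos: [0.5027, -0.0631, 0.074]
tcp_rot: [[0.766, 0.0, -0.643], [0.643, -0.002, 0.766], [-0.001, -1.0, -0.001]]
ft_force: [0.6, -7.5, 4.3]
opening: 0.426
```

```bash
cat > look.py <<'E'
from h import *
import sys
s=state();print({k:np.round(s[k],4).tolist() for k in("time","joints","ee_pos","ft_force","moment")})
w=grab_frame("wrist");sd=grab_frame("side");t=grab_frame("top")
tag=sys.argv[1]
for n,f in(("side",sd),("top",t),("wrist",w)):
    save(f,tag+"_"+n+".png")
    hsv=cv2.cvtColor(f["image"],cv2.COLOR_RGB2HSV);h=hsv[...,0]
    red=(((h<6)|(h>172))&(hsv[...,1]>90)).astype(np.uint8)
    k,l,st,ce=cv2.connectedComponentsWithStats(red)
    c=(.687,-.0865,.068)
    for i in range(1,k):
        P=ray(f,ce[i],.068,s)[0]-c; r=np.hypot(*P[:2])
        if .045<r<.09 and st[i,4]>2: print(n,ce[i].round(1),st[i,:].tolist(),r.round(4),np.degrees(np.arctan2(P[1],P[0])).round(1))
    pt=ray(f,[0,0],.068,s)
    print(n,proj(f,[[.687-.078*.991,-.0865+.078*.135,.068],[.687-.066*.991,-.0865+.066*.135,.068]],s).round(1).tolist())
cr=w["image"]
x,y=proj(w,[.609,-.076,.068],s)[0].astype(int);print(x,y)
x=int(np.clip(x,50,461));y=int(np.clip(y,50,333))
x2,y2=proj(sd,[.609,-.076,.068])[0].astype(int)
save({"image":np.hstack([cv2.resize(cr[y-50:y+50,x-50:x+50],(400,400),interpolation=cv2.INTER_CUBIC),cv2.resize(sd["image"][y2-25:y2+25,x2-25:x2+25],(400,400),interpolation=cv2.INTER_CUBIC)])},tag+".png")
E
python3 look.py g
```

```text
{'time': 11.15, 'joints': [-0.1744, -0.1799, 1.9685, -0.0015, 1.3524, -2.4429], 'ee_pos': [0.5027, -0.0631, 0.074], 'ft_force': [0.6386, -7.5026, 4.3433], 'moment': [-1.4162, -0.067, -0.0034]}
side [[241.4, 184.8], [243.8, 184.0]]
top [218.5 177. ] [218, 175, 2, 5, 6] 0.0653 167.7
top [[219.4, 181.3], [220.1, 177.5]]
wrist [[151.6, 319.9], [141.2, 328.6]]
152 319
```

View pics/g.png

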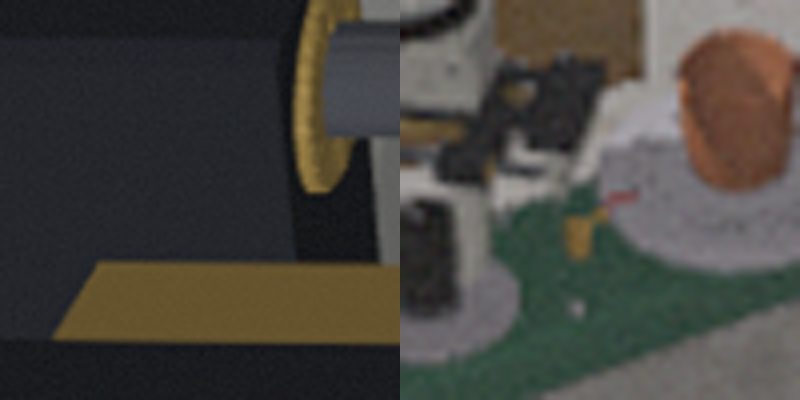

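The top view puts the mark at about 168°, so 4° to 5° of wheel remain. I'll turn 1.8° more, ease the side load, let go and rise.

Emit:
{"fn": "drive_tool", "kwargs": {"plan": [{"offset":[-0.2,0,-0.2],"rot":[0,-0.15,0],"hand":30},{"offset":[-0.3,0,-0.4],"rot":[0,-0.3,0],"hand":30},{"offset":[-0.3,0,-0.4],"rot":[0,-0.3,0],"hand":30},{"offset":[-0.3,0,-0.4],"rot":[0,-0.3,0],"hand":30},{"offset":[-0.3,0,-0.4],"rot":[0,-0.3,0],"hand":50},{"offset":[-0.3,0,-0.4],"rot":[0,-0.3,0],"hand":70},{"offset":[-0.3,0,-0.4],"rot":[0,-0.3,0],"hand":80},{"offset":[-0.3,0,-0.4],"rot":[0,-0.3,0],"hand":80},{"offset":[-0.3,0,-0.4],"rot":[0,-0.3,0],"hand":80}]}}

```text
time: 12.05
ee_pos: [0.5025, -0.0627, 0.0735]
tcp_rot: [[0.746, -0.0, -0.666], [0.666, 0.0, 0.746], [-0.0, -1.0, 0.0]]
ft_force: [0.2, -0.1, 0.1]
opening: 0.734
```

Emit:
{"fn": "drive_tool", "kwargs": {"plan": [{"offset":[0,-20,0],"rot":[0,0,0],"hand":85},{"offset":[0,-60,0],"rot":[0,0,0],"hand":93},{"offset":[0,-100,0],"rot":[0,1,0],"hand":93},{"offset":[10,-140,-10],"rot":[0,8.2,0],"hand":93},{"offset":[34,-176,-33],"rot":[0,8.2,0],"hand":93},{"offset":[34,-176,-33],"rot":[0,8.2,0],"hand":93},{"offset":[34,-176,-33],"rot":[0,8.2,0],"hand":93},{"offset":[34,-176,-33],"rot":[0,8.2,0],"hand":93},{"offset":[34,-176,-33],"rot":[0,8.2,0],"hand":93},{"offset":[34,-176,-33],"rot":[0,8.2,0],"hand":93},{"offset":[34,-176,-33],"rot":[0,8.2,0],"hand":93},{"offset":[34,-176,-33],"rot":[0,8.2,0],"hand":93}]}}

```text
time: 13.05
ee_pos: [0.5499, -0.0648, 0.2496]
tcp_rot: [[0.992, -0.0, 0.125], [-0.125, 0.0, 0.992], [-0.0, -1.0, 0.0]]
ft_force: [0.1, -0.7, 0.2]
opening: 1.004
```

```bash
python3 look.py i
python3 - <<'E'
import cv2
w=cv2.imread('pics/i_wrist.png')
cv2.imwrite('pics/i_c.png',cv2.resize(w[90:290,150:350],(600,600),interpolation=cv2.INTER_CUBIC))
E
```

```text
{'time': 13.05, 'joints': [-0.1634, -0.1555, 1.6595, 0.0001, 1.6378, -1.6093], 'ee_pos': [0.5499, -0.0648, 0.2496], 'ft_force': [0.1175, -0.7116, 0.2227], 'moment': [0.0244, -0.0349, -0.0185]}
side [[241.4, 184.8], [243.8, 184.0]]
top [[219.4, 181.3], [220.1, 177.5]]
wrist [256.8 227.3] [255, 220, 5, 15, 55] 0.0683 169.6
wrist [[254.5, 220.5], [254.5, 228.8]]
254 219
```

View pics/i_c.png

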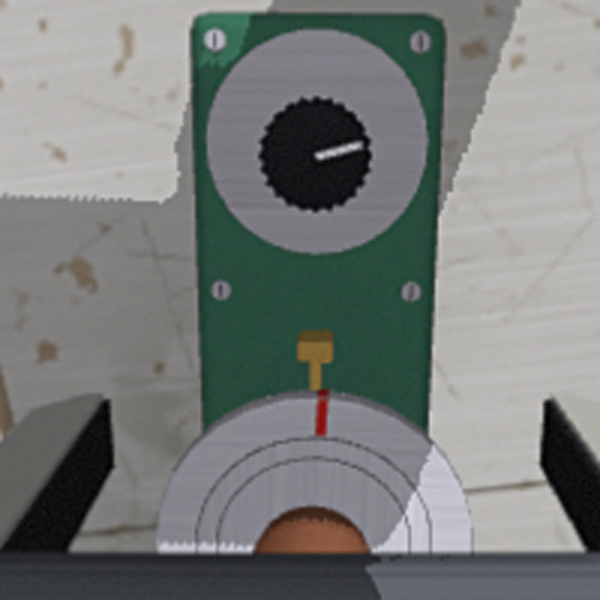

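The mark's centre is at crop (322,412) and the pointer tip at (316,388). The mark is about 2.6° of wheel short, so about 1.3° of knob, and the knob is still on the bush. I'll regrasp and add that.

Emit:
{"fn": "drive_tool", "kwargs": {"plan": [{"offset":[-35,30,-3],"rot":[0,0,0],"hand":85},{"offset":[-47,60,-3.8],"rot":[0,0,0],"hand":80},{"offset":[-47.2,95,-3.8],"rot":[0,0,0],"hand":80},{"offset":[-47.2,130,-3.8],"rot":[0,0,0],"hand":80},{"offset":[-47.2,160,-3.8],"rot":[0,0,0],"hand":75},{"offset":[-47.2,175,-3.8],"rot":[0,0,0],"hand":60},{"offset":[-47.2,175,-3.8],"rot":[0,0,0],"hand":50},{"offset":[-47.2,175,-3.8],"rot":[0,0,0],"hand":30},{"offset":[-47.2,175,-3.8],"rot":[0,0,0],"hand":30},{"offset":[-47.2,175,-3.8],"rot":[0,0,0],"hand":30},{"offset":[-47.2,175,-3.8],"rot":[0,0,0],"hand":30}]}}

```text
time: 14.12
ee_pos: [0.5033, -0.0627, 0.0762]
tcp_rot: [[0.992, 0.002, 0.129], [-0.129, -0.001, 0.992], [0.002, -1.0, -0.0]]
ft_force: [-0.7, -4.0, 4.8]
opening: 0.425
```

Emit:
{"fn": "drive_tool", "kwargs": {"plan": [{"offset":[0,0.3,0],"rot":[0,-0.1,0],"hand":30},{"offset":[0,0.5,0],"rot":[0,-0.2,0],"hand":30},{"offset":[0,0.5,0],"rot":[0,-0.22,0],"hand":30},{"offset":[0,0.5,0],"rot":[0,-0.22,0],"hand":30},{"offset":[0,0.5,0],"rot":[0,-0.22,0],"hand":30}]}}

```text
time: 14.53
ee_pos: [0.5035, -0.0629, 0.0761]
tcp_rot: [[0.994, 0.003, 0.106], [-0.106, -0.001, 0.994], [0.003, -1.0, -0.001]]
ft_force: [-2.4, -1.0, 10.6]
opening: 0.426
```

```bash
python3 look.py j | head -4
```

```text
{'time': 14.5333, 'joints': [-0.1743, -0.1812, 1.9661, -0.0005, 1.3541, -1.639], 'ee_pos': [0.5035, -0.0629, 0.0761], 'ft_force': [-2.3572, -1.017, 10.6215], 'moment': [-0.3205, 0.4409, -0.1167]}
side [[241.4, 184.8], [243.8, 184.0]]
top [219.8 177.8] [219, 176, 2, 4, 5] 0.067 171.6
top [[219.4, 181.3], [220.1, 177.5]]
```

Emit:
{"fn": "drive_tool", "kwargs": {"plan": [{"offset":[0,0,0],"rot":[0,0,0],"hand":50},{"offset":[0,0,0],"rot":[0,0,0],"hand":70},{"offset":[0,0,0],"rot":[0,0,0],"hand":80},{"offset":[0,0,0],"rot":[0,0,0],"hand":80},{"offset":[0,-20,0],"rot":[0,0,0],"hand":85},{"offset":[0,-60,0],"rot":[0,0,0],"hand":93},{"offset":[0,-100,0],"rot":[0,0,0],"hand":93},{"offset":[20,-140,2],"rot":[0,0.2,0],"hand":93},{"offset":[47,-175,4],"rot":[0,0.2,0],"hand":93},{"offset":[47,-175,4],"rot":[0,0.2,0],"hand":93},{"offset":[47,-175,4],"rot":[0,0.2,0],"hand":93},{"offset":[47,-175,4],"rot":[0,0.2,0],"hand":93}]}}

```text
time: 15.68
ee_pos: [0.5495, -0.0635, 0.2481]
tcp_rot: [[0.992, -0.001, 0.127], [-0.127, 0.0, 0.992], [-0.001, -1.0, 0.0]]
ft_force: [0.0, -0.2, -1.0]
opening: 0.998
```

```bash
python3 look.py k
python3 - <<'E'
import cv2
w=cv2.imread('pics/k_wrist.png')
s=cv2.imread('pics/k_side.png')
import numpy as np
cv2.imwrite('pics/k_c.png',np.hstack([cv2.resize(w[100:280,190:310],(400,600),interpolation=cv2.INTER_CUBIC),cv2.resize(s[160:220,205:245],(400,600),interpolation=cv2.INTER_CUBIC)]))
E
```

```text
{'time': 15.6833, 'joints': [-0.1611, -0.1556, 1.662, 0.0, 1.6366, -1.6049], 'ee_pos': [0.5495, -0.0635, 0.2481], 'ft_force': [0.0261, -0.224, -0.9788], 'moment': [0.0379, 0.0243, 0.021]}
side [[241.4, 184.8], [243.8, 184.0]]
top [[219.4, 181.3], [220.1, 177.5]]
wrist [254.7 228.6] [253, 221, 4, 15, 52] 0.0677 171.0
wrist [[253.6, 221.5], [253.6, 229.8]]
253 220
```

View pics/k_c.png

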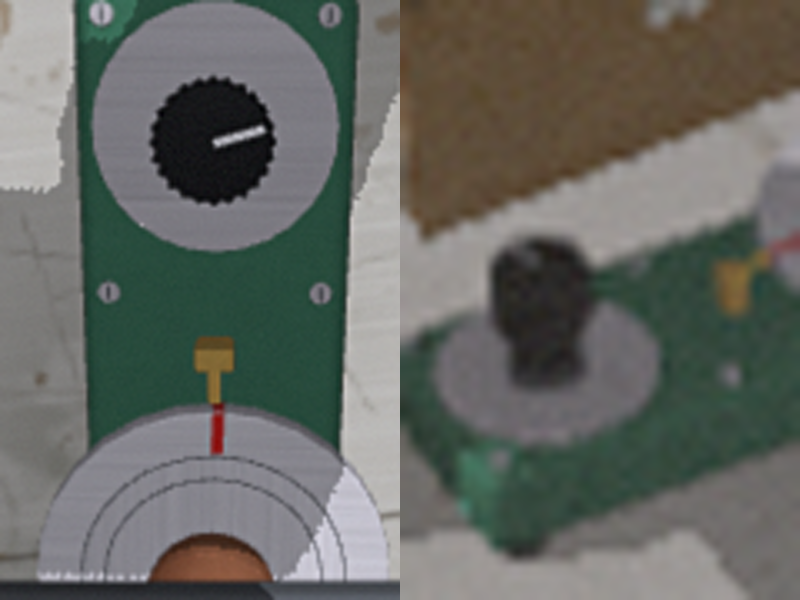

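```bash
python3 -c "
from cell import job_done;print(job_done())"
```

```text
the job is handed in; nothing more can be done
None
```

The banding wheel is in gear, its red mark stands at the brass pointer to within about 1°, and the job is handed in at about 16 s of the 51 s.

- **Meshing:** I pressed the knob lightly, with at most 10 N at the readings, and rocked it to and fro. The teeth dropped in about 23° from the starting angle. I then eased the knob down to its hard stop: 17 N with 0.1 mm give, after about 13 mm of travel.
- **Turning:** I turned the wheel counter-clockwise with the knob only and let go. The first stop was about 2.6° short, so I regrasped and added a small turn.

**Last checks:**
- **Mark:** it is 1.1° to 1.3° (about 1.3 mm) short of the pointer line in the last wrist view, and the tip lies within the 5 mm wide mark. The coarser top view, taken before letting go, put it about 0.7° short. I left it there.
- **Knob:** the side view shows no brass stem.
- **Rest of the scene:** the cup stands on the wheel, and the robot is clear with the gripper open. The last images show nothing else disturbed, but I did not check every bystander against its starting place.

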